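# Fill the stepped spice rack

## Robot

A 6-joint arm with a two-finger parallel gripper is mounted at the origin on a cart in front of the work surface, level with it; the furniture and walls round the work are solid. World frame = base frame: x ahead of the robot, y to its left, z up, the work surface at z = 0. Lengths are in m, angles in rad, forces in N, time in s.
With the tool pointing down it reaches from about 0.375 to 0.9 m from the base axis. Payload 3.1 kg.
Tool frame: the origin (TCP) lies between the finger pads; the fingertips stand manip.finger_overhang ahead of it and the grasp point (between the pads) lies 5 mm behind it (manip.finger_overhang is the distance from the TCP to the fingertips, in m); z points along the fingers, y is the line along which they close (so a half turn about z gives the same grasp; the last joint's range is limited). The gripper opens to 85 mm and grips with 20 to 120 N. Pads are 22 mm wide; open, the fingers measure 114 mm over their backs; the gripper's body (76 mm by 85 mm) begins 54 mm behind the grasp point. The pads swing forward as they close: fully open they stand 13 mm farther back than shut.
Start: joints at [-1.466, 0.527, 1.433, -0, 1.181, -0.178], TCP at [0.174, -0.6, 0.245] pointing down, gripper open.
Joint ranges: [-3.08, 3.08], [-0.75, 2.2], [0.22, 2.44], [-1.43, 4.57], [0, 2.65], [-2.85, 2.85]. Speed limits (rad/s): [2.79, 2.79, 3.14, 3.14, 3.14, 3.14].

## Interface

Orientations are given as a unit quaternion [x, y, z, w].
In Python, from station import manip gives the robot as it stands.
- The arm moves only by the tool drive_tool, never from a script. Its argument "plan" is a list of rows, each a list of 7 numbers: the shift along the tool's x, y, z in m, then the turn, a rotation vector about the tool's x, y, z in degrees, then the opening, from -1 (shut) to 1 (fully open). In form: [[x, y, z, wx, wy, wz, gripper], ...]. A call has 1 to 10 rows; each row shifts and turns the commanded pose from where the row before left it, along the tool's axes as they then stand; what a row does not reach is not made up. A row lasts 1/10 s, in which the tool goes at most 50 mm and 8.59 degrees, less where a joint would pass 70% of its speed; a pose out of reach is approached as far as the arm can. A call is refused whole if a number of a shift passes 0.05 or a number of a turn 8.59, either way. A call with a gripper value outside its range is refused whole. The fingers move at their own pace and stop on an object; "newtons" is the grip in N (left out, the last holds). Time passes only in rows, so rows that do not move let the fingers close. It gives the time, the measured TCP pose, the force, the opening and the grip force at its end, in the units of the state.
- manip.sense(): the state, without advancing time (a new reading comes with each control period).
- manip.snapshot(name): name is "scene" or "top" or "wrist"; returns a dict with "image" (384x512x3 uint8, red, green, blue), "z_map" (384x512 float32, m along the optical axis (not along the pixel's ray), 0 where there is no reading), "fov_y" (degrees; the focal length in pixels is half the picture's height over the tangent of half this angle, whatever the lens; pixels are square), "cx", "cy" (the principal point, pixels), "extrinsics" (4x4, takes a point from camera to world coordinates); the wrist camera has in their place "mount" (4x4, takes a point from camera to tool coordinates, whose origin is the TCP and whose axes are the flange's). Camera axes: x right, y up, looking along -z (the intrinsics and any distortion apply to the point x, -y, -z); pixel columns grow to the right and rows downward; lengths in m; the calibration is good to about 2 mm. A picture is of the moment at which its call begins: read the wrist's pose just before it.
- manip.sign_off(): hands the job in; it is judged then, once.
The state is a dict: "t": time; "q": joint angles; "qd": joint speeds; "tau": joint torques, N m; "tcp_pos": TCP position; "tool_rot": TCP orientation; "force": force on the tool from outside, world axes, zero at the start; "ft_torque": the same for the moment, N m; "finger_gap": opening from 0.0 (shut) to 1.0 (fully open); "gripper_force": force on a finger pad.
Only numpy, scipy, OpenCV 4.12 (cv2) and the standard library are available. Lean on these libraries where they do the work, as an engineer would, in place of code of your own. Each camera call takes 0.05 s, during which the arm holds its last target. There are 200 camera calls.

## Task

Put the four seasonings away in the stepped wooden rack, each upright and fully down in its own round well: the tall wooden pepper mill in the upper back row between the two big jars, and in the lower front row the salt shaker in front of the pepper mill, the square spice jar in front of the tall big jar, and the round spice jar in front of the squat big jar. The two big jars stay in the wells where they stand, and the drinking glass and the egg timer stay where they are on the worktop.

Things in the scene. Friction and masses are not known exactly. Their poses are not given: they have to be found in the camera images.
- rack: Stepped light-wood rack, fixed, 184 x 310 x 68 mm. Origin: centre of its underside; x to its back (upper) row, y to its left, z up. Six round wells 12 mm deep, at y = -90, 0, 90 mm: front row x = -45 mm, diameter 66, floor z = 10 mm; back row x = 45 mm, diameter 80, floor z = 48 mm. End cheeks rise 8 mm over the decks. Big jars stand in the back end wells, either way round; the rest are empty.
- tall_jar: Tall big screw-top jar, round, 69 mm across and 112 mm high, 0.44 kg, loose; stands in one end well of the rack's back row (left or right varies) and is to stay there. Origin: centre of its underside, z up.
- squat_jar: Squat big screw-top jar, 58 x 62 mm and 86 mm high, 0.36 kg, loose; stands in the other end well of the rack's back row and is to stay there. Origin: centre of its underside, z up.
- glass: Empty clear drinking glass, 79 mm across and 87 mm high, loose on the worktop among the seasonings; not to be moved. Origin: centre of its underside, z up.
- egg_timer: Dome-shaped kitchen timer, 67 mm across and 56 mm high, loose on the worktop among the seasonings; not to be moved. Origin: centre of its underside, z up.
- pepper_mill: Tall turned wooden pepper mill with a waist and a ball-shaped head, 58 mm across its foot, 170 mm high with the small metal nut on top, 0.14 to 0.23 kg, loose; stands on the worktop. Its ball head is fixed, 123 to 159 mm above the foot, 49 mm across at 140 mm. Origin: centre of its underside, z up.
- salt_shaker: Small glass salt shaker with a pale domed cap, round, foot 38 mm, widest (44 mm) 25 to 35 mm up, tapering to 34 mm at the cap (66 mm up), 90 mm high, 0.08 to 0.13 kg, loose; stands on the worktop. Origin: centre of its underside, z up.
- square_jar: Square-bodied glass spice jar with rounded corners and a round 44 mm cap, 44 x 44 mm (flat sides face its x and y), 109 mm high (the cap begins at 88 mm), 0.08 to 0.14 kg, loose; stands on the worktop. Origin: centre of its underside, z up.
- round_jar: Round glass spice jar with a round cap, 44 mm across, 96 mm high (the cap begins at 75 mm), 0.08 to 0.14 kg, loose; stands on the worktop. Origin: centre of its underside, z up.
There are look-alikes about, which are no part of the job. Of the things like the pepper_mill, leave any that is red; of the rest the larger one is meant. Leave any yellow look-alike of the salt_shaker alone.

How it is judged:
At the end, for the whole second after the job is handed in: Mill in the back middle well, salt in the front middle well, square jar in front of the tall jar, round jar in front of the squat jar, big jars in their back end wells; each within 15 mm (rack x, y) of its well centre, 4 mm of the well floor, upright to 0.09 rad, at rest and released (x of pepper_mill in the frame of rack between 0.03 and 0.06 m and y of pepper_mill in the frame of rack between -0.015 and 0.015 m and z of pepper_mill in the frame of rack between 0.044 and 0.052 m and angle between each of pepper_mill, salt_shaker, squat_jar, tall_jar, square_jar, round_jar's own z axis and vertical below 0.09 rad and linear speed of each of pepper_mill, salt_shaker, squat_jar, tall_jar, square_jar, round_jar below 0.02 m/s and angular speed of each of pepper_mill, salt_shaker, squat_jar, tall_jar, square_jar, round_jar below 0.2 rad/s and contact force between the fingers and pepper_mill below 0.2 N and x of salt_shaker in the frame of rack between -0.06 and -0.03 m and y of salt_shaker in the frame of rack between -0.015 and 0.015 m and z of salt_shaker in the frame of rack between 0.006 and 0.014 m and contact force between the fingers and salt_shaker below 0.2 N and z of squat_jar in the frame of rack between 0.044 and 0.052 m and contact force between the fingers and squat_jar below 0.2 N and z of tall_jar in the frame of rack between 0.044 and 0.052 m and contact force between the fingers and tall_jar below 0.2 N and z of square_jar in the frame of rack between 0.006 and 0.014 m and contact force between the fingers and square_jar below 0.2 N and z of round_jar in the frame of rack between 0.006 and 0.014 m and contact force between the fingers and round_jar below 0.2 N and ((x of squat_jar in the frame of rack between 0.03 and 0.06 m and y of squat_jar in the frame of rack between 0.075 and 0.105 m and x of tall_jar in the frame of rack between 0.03 and 0.06 m and y of tall_jar in the frame of rack between -0.105 and -0.075 m and x of round_jar in the frame of rack between -0.06 and -0.03 m and y of round_jar in the frame of rack between 0.075 and 0.105 m and x of square_jar in the frame of rack between -0.06 and -0.03 m and y of square_jar in the frame of rack between -0.105 and -0.075 m) or (x of squat_jar in the frame of rack between 0.03 and 0.06 m and y of squat_jar in the frame of rack between -0.105 and -0.075 m and x of tall_jar in the frame of rack between 0.03 and 0.06 m and y of tall_jar in the frame of rack between 0.075 and 0.105 m and x of round_jar in the frame of rack between -0.06 and -0.03 m and y of round_jar in the frame of rack between -0.105 and -0.075 m and x of square_jar in the frame of rack between -0.06 and -0.03 m and y of square_jar in the frame of rack between 0.075 and 0.105 m))); the robot touches nothing.
It fails at once if a big jar is taken out of its well, shoved by more than 25 mm or tipped ((distance of tall_jar from where it was at the start of the episode above 0.025 m or angle between tall_jar's own z axis and vertical above 0.35 rad) or (distance of squat_jar from where it was at the start of the episode above 0.025 m or angle between squat_jar's own z axis and vertical above 0.35 rad)).
It fails at once if the drinking glass or the egg timer is shoved by more than 25 mm or tipped ((distance of glass from where it was at the start of the episode above 0.025 m or angle between glass's own z axis and vertical above 0.35 rad) or (distance of egg_timer from where it was at the start of the episode above 0.025 m or angle between egg_timer's own z axis and vertical above 0.35 rad)).
It also fails if it takes over 128 s, if anything falls off the work surface, if the arm or the gripper's body presses on something with over 40 N, if the wrist force passes 120 N, or if a joint passes its speed limit or range.

## Working session

There is one attempt and no reset: what is moved stays moved. The work goes in short steps, Python scripts to look and compute and a tool call to move; the robot and the scene stay as the last step left them, time stands still between calls to the robot, and variables do not carry over. Pictures are saved under pics/ and viewed, at most 14 in all, crops included, and the job is handed in when it is done.

Besides the shell and the picture viewer there is one more tool, called after "Request:" as name(argument=value, ...) on one line, values as JSON. drive_tool: Moves the arm, as the interface text tells. Its arguments: {"type":"object","properties":{"plan":{"type":"array"},"newtons":{"type":"number"}},"required":["plan"]}

```bash
mkdir -p pics; ls; cat > h.py <<'E'
import numpy as np, cv2
from station import manip
from scipy.spatial.transform import Rotation as R
def snap(n):
    s=manip.sense(); d=manip.snapshot(n)
    if 'mount' in d:
        T=np.eye(4);T[:3,:3]=R.from_quat(s['tool_rot']).as_matrix();T[:3,3]=s['tcp_pos'];d['extrinsics']=T@d['mount']
    d['f']=192/np.tan(np.radians(d['fov_y'])/2)
    return d
def cloud(d):
    v,u=np.mgrid[:384,:512];z=d['z_map'];E=d['extrinsics']
    P=np.stack([(u-d['cx'])/d['f']*z,-(v-d['cy'])/d['f']*z,-z],-1)
    return P@E[:3,:3].T+E[:3,3]
def save(n,im,k=1):
    cv2.imwrite('pics/'+n+'.png',cv2.resize(im[...,::-1],None,fx=k,fy=k,interpolation=cv2.INTER_CUBIC))
E
python3 - <<'E'
from h import *
print(manip.finger_overhang, manip.sense())
a=snap('top');b=snap('scene')
for n,d in(('top',a),('scene',b)):
    print(n,d['fov_y'],d['cx'],d['cy'],d['extrinsics'].round(3).tolist(),[k for k in d],(d['z_map']>0).mean())
    np.savez(n+'.npz',im=d['image'],P=cloud(d),z=d['z_map'])
    save(n+'0',d['image'],1.5)
E
```

```text
pics
0.014 {'t': 0.0, 'q': array([-1.46650478e+00,  5.28491650e-01,  1.43390084e+00,  3.48711468e-06,
        1.18137489e+00, -1.78489781e-01]), 'qd': array([ 0.00053852,  0.00030618, -0.0008899 ,  0.00098298,  0.000794  ,
       -0.00176868]), 'tau': array([-1.81052306e-03, -4.42357779e+01, -1.78023702e+01, -2.29249581e-04,
        8.24261428e-03,  1.01091572e-05]), 'tcp_pos': array([ 0.17435573, -0.59948042,  0.24431838]), 'tool_rot': array([ 9.90020490e-01,  1.40919294e-01,  4.19421797e-05, -1.08655602e-03]), 'force': array([-0.44168078,  0.03798412, -0.13660521]), 'ft_torque': array([0.00597837, 0.00468152, 0.01397963]), 'gripper_force': 0.0, 'finger_gap': 0.9972826384552187}
top 42.60013547989625 256.63809145871306 192.81612005457464 [[-0.001, 0.992, -0.125, 0.331], [-1.0, -0.001, -0.004, -0.085], [-0.004, 0.125, 0.992, 1.587], [0.0, 0.0, 0.0, 1.0]] ['image', 'z_map', 'fov_y', 'cx', 'cy', 'extrinsics', 'f'] 0.9956817626953125
scene 56.68376916177132 256.99939613072985 191.06874882030613 [[0.865, 0.367, -0.343, 0.062], [-0.502, 0.648, -0.573, -0.824], [0.012, 0.668, 0.744, 1.042], [0.0, 0.0, 0.0, 1.0]] ['image', 'z_map', 'fov_y', 'cx', 'cy', 'extrinsics', 'f'] 0.9960581461588541
```

View pics/top0.png

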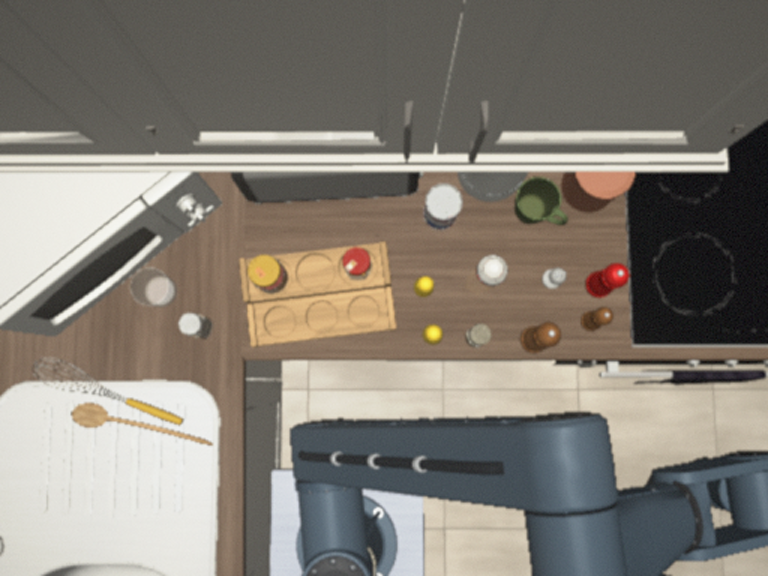

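View pics/scene0.png

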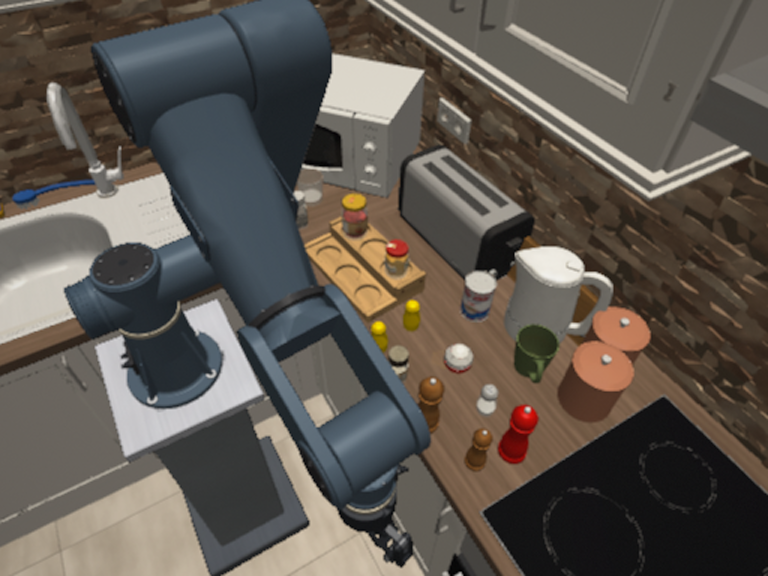

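The top picture (1.5x pixels) shows these candidates:
- **Mills:** large brown (545,335), small brown (600,318), red (610,278). I choose the large brown one.
- **Salt shakers:** clear with a pale cap (555,277), yellow (425,285) and (432,333). I choose the clear one.
- **Spice jars:** (478,335) and (190,323). Which is square is still to be settled.
- **To leave alone:** glass (152,285), timer (492,268).

Next come the measurements and a close crop.

```bash
python3 - <<'E'
from h import *
a=np.load('top.npz');P=a['P'];im=a['im']
for n,(u,v) in dict(mill=(545,335),small=(600,318),red=(610,278),salt=(555,277),jarR=(478,335),jarL=(190,323),glass=(152,285),timer=(492,268),y1=(425,285),y2=(432,333),tall=(265,270),squat=(355,263),can=(443,205),mug=(540,200)).items():
    u=int(u/1.5);v=int(v/1.5)
    w=P[v-16:v+17,u-16:u+17].reshape(-1,3); w=w[(w[:,2]>.03)&(w[:,2]<.5)]
    if len(w)==0: print(n,'none');continue
    h=np.percentile(w[:,2],98); t=w[w[:,2]>h-.012]
    print(n,'top',h.round(3),'xy',t[:,:2].mean(0).round(3),'ext',(t[:,:2].max(0)-t[:,:2].min(0)).round(3),len(t), 'all', w[:,:2].min(0).round(3),w[:,:2].max(0).round(3))
# rack decks
m=np.zeros((384,512),bool);m[155:240,155:270]=1
for lo,hi in((.015,.03),(.054,.064),(.064,.075)):
    k=(m&(P[...,2]>lo)&(P[...,2]<hi)).astype(np.uint8)
    pts=P[k>0][:,:2].astype(np.float32)
    r=cv2.minAreaRect(pts);print(lo,len(pts),r,cv2.boxPoints(r).round(3).tolist())
print('cabinet z', P[60,256],P[100,256],P[108,256],P[112,256],P[60,400])
print('toaster',P[120:130,170:270,2].max(), P[120:132,220])
A=np.hstack([cv2.resize(im[y:y+56,x:x+75],(400,300),interpolation=cv2.INTER_CUBIC) for x,y in((90,180),(285,195))])
B=np.hstack([cv2.resize(im[y:y+56,x:x+75],(400,300),interpolation=cv2.INTER_CUBIC) for x,y in((345,165),(340,185))])
save('crop1',np.vstack([A,B]))
E
```

```text
mill top 0.169 xy [ 0.425 -0.397] ext [0.029 0.034] 59 all [ 0.399 -0.421] [ 0.45  -0.369]
small top 0.124 xy [ 0.465 -0.517] ext [0.027 0.028] 67 all [ 0.446 -0.537] [ 0.516 -0.5  ]
red top 0.167 xy [ 0.543 -0.534] ext [0.032 0.039] 73 all [ 0.516 -0.561] [ 0.567 -0.511]
salt top 0.091 xy [ 0.55  -0.433] ext [0.028 0.031] 79 all [ 0.532 -0.45 ] [ 0.571 -0.413]
jarR top 0.102 xy [ 0.429 -0.27 ] ext [0.039 0.04 ] 144 all [ 0.407 -0.29 ] [ 0.448 -0.248]
jarL top 0.115 xy [0.45  0.313] ext [0.04  0.043] 159 all [0.426 0.29 ] [0.508 0.386]
glass top 0.09 xy [0.531 0.409] ext [0.078 0.081] 96 all [0.489 0.364] [0.588 0.467]
timer top 0.061 xy [ 0.57  -0.306] ext [0.048 0.045] 125 all [ 0.539 -0.336] [ 0.6   -0.275]
y1 top 0.093 xy [ 0.533 -0.16 ] ext [0.031 0.028] 68 all [ 0.513 -0.179] [ 0.55 -0.14]
y2 top 0.093 xy [ 0.432 -0.178] ext [0.028 0.031] 65 all [ 0.414 -0.197] [ 0.452 -0.159]
tall top 0.165 xy [0.55  0.158] ext [0.061 0.063] 358 all [0.512 0.123] [0.6   0.225]
squat top 0.138 xy [ 0.573 -0.021] ext [0.056 0.054] 272 all [ 0.529 -0.065] [0.622 0.037]
can top 0.114 xy [ 0.7   -0
[... 962 characters left out ...]
.5870000123977661, 0.22699999809265137]]
cabinet z [ 0.62580496 -0.08158253  0.86749626] [ 0.62941026 -0.08048967  0.66102713] [ 0.6186639  -0.08039472  0.64379749] [ 0.61517359 -0.08031072  0.62816779] [ 0.63364099 -0.30695775  0.84720202]
toaster 1.5870497877057819 [[0.7382699  0.03178696 0.1292658 ]
 [0.73455771 0.0315889  0.13138916]
 [0.73723207 0.03325063 0.1103467 ]
 [0.73644937 0.03392156 0.10163967]
 [0.73637466 0.03481239 0.09018817]
 [0.73519057 0.03538584 0.08268773]
 [0.73521789 0.0363325  0.07053068]
 [0.73528283 0.03730534 0.05804144]
 [0.73579649 0.03843059 0.04364539]
 [0.73466244 0.03906632 0.03535067]
 [0.73384001 0.03980893 0.02571837]
 [0.73374691 0.04079172 0.01308353]]
```

View pics/crop1.png

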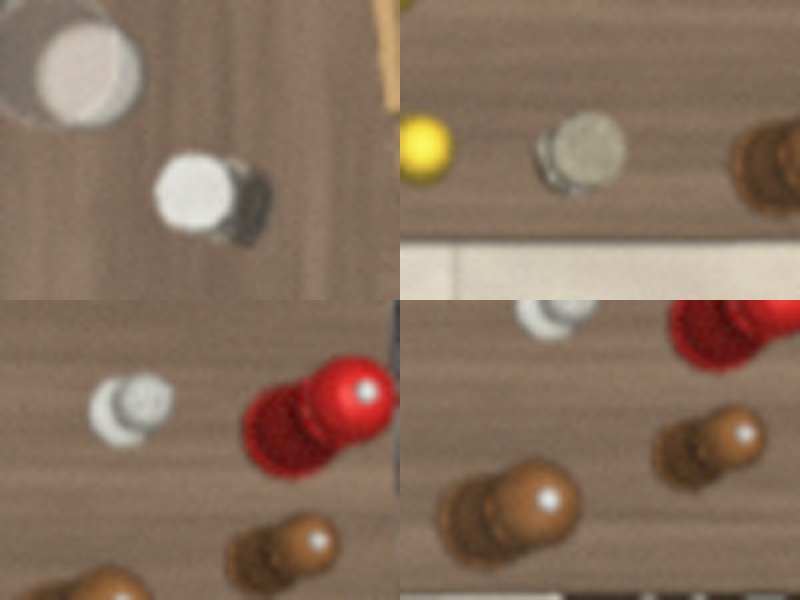

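The crop shows jar L (0.450,0.313) with a white cap. It is 13 mm taller than jar R, so jar L is the square one and jar R (0.429,-0.270) is the round one. The large brown mill is at (0.425,-0.397) and the pale-cap salt shaker at (0.550,-0.433). The tall jar stands on the left. The rack has a yaw of 7° and its centre is at (0.517,0.063). I'll fetch the salt first and the mill last.

Request:
drive_tool(plan=[[0,0,-0.03,0,0,8.1,0.4],[0,0,-0.03,0,0,8.1,0.4],[0.042,-0.019,0,0,0,0,0.4],[0.042,-0.019,0,0,0,0,0.4],[0.042,-0.019,0,0,0,0,0.4],[0.042,-0.019,0,0,0,0,0.4],[0.042,-0.019,0,0,0,0,0.4],[0.042,-0.019,0,0,0,0,0.4],[0.042,-0.019,0,0,0,0,0.4],[0.042,-0.019,0,0,0,0,0.4]], newtons=40)

```text
t: 1.1
tcp_pos: [0.5118, -0.4468, 0.3047]
tool_rot: [1.0, 0.0, -0.0, -0.0]
force: [-0.3, -0.1, 0.9]
finger_gap: 0.702
gripper_force: 0.0
```

Request:
drive_tool(plan=[[0.02,-0.01,0,0,0,0,0.4],[0,0,0.02,0,0,0,0.4],[0,0,0,0,0,0,0.4]])

```text
t: 1.4
tcp_pos: [0.53, -0.4358, 0.2818]
tool_rot: [1.0, 0.001, -0.002, -0.003]
force: [-0.9, -0.1, -0.6]
finger_gap: 0.698
gripper_force: 0.0
```

```bash
cat >> h.py <<'E'
def near(P,x,y,r=.05,zlo=.03,zhi=.3,band=.012):
    w=P.reshape(-1,3);w=w[(np.hypot(w[:,0]-x,w[:,1]-y)<r)&(w[:,2]>zlo)&(w[:,2]<zhi)]
    if len(w)<5: return None
    h=np.percentile(w[:,2],97);t=w[w[:,2]>h-band][:,:2].astype(np.float32)
    return h.round(3),t.mean(0).round(4),((t.max(0)+t.min(0))/2).round(4),(t.max(0)-t.min(0)).round(3),len(t)
E
python3 - <<'E'
from h import *
d=snap('wrist');P=cloud(d);print(d['mount'].round(3).tolist(),d['fov_y'])
print('salt',near(P,.55,-.433));print('mill',near(P,.425,-.397));print('red',near(P,.543,-.534))
save('w1',d['image'],1.5)
d=snap('scene');print('salt scene',near(cloud(d),.55,-.433))
print(manip.sense()['tcp_pos'])
E
```

```text
[[-0.0, 0.951, 0.308, 0.078], [1.0, -0.0, 0.001, -0.002], [0.001, 0.308, -0.951, -0.128], [0.0, 0.0, 0.0, 1.0]] 71.57236274553333
salt (np.float64(0.299), array([ 0.535 , -0.4338], dtype=float32), array([ 0.53  , -0.4343], dtype=float32), array([0.023, 0.087], dtype=float32), 1114)
mill (np.float64(0.167), array([ 0.4279, -0.3988], dtype=float32), array([ 0.4258, -0.3982], dtype=float32), array([0.034, 0.032], dtype=float32), 531)
red (np.float64(0.168), array([ 0.5433, -0.535 ], dtype=float32), array([ 0.5418, -0.5357], dtype=float32), array([0.03, 0.03], dtype=float32), 629)
salt scene (np.float64(0.296), array([ 0.5222, -0.4097], dtype=float32), array([ 0.5251, -0.4327], dtype=float32), array([0.021, 0.075], dtype=float32), 34)
[ 0.52986003 -0.43782887  0.28440451]
```

View pics/w1.png

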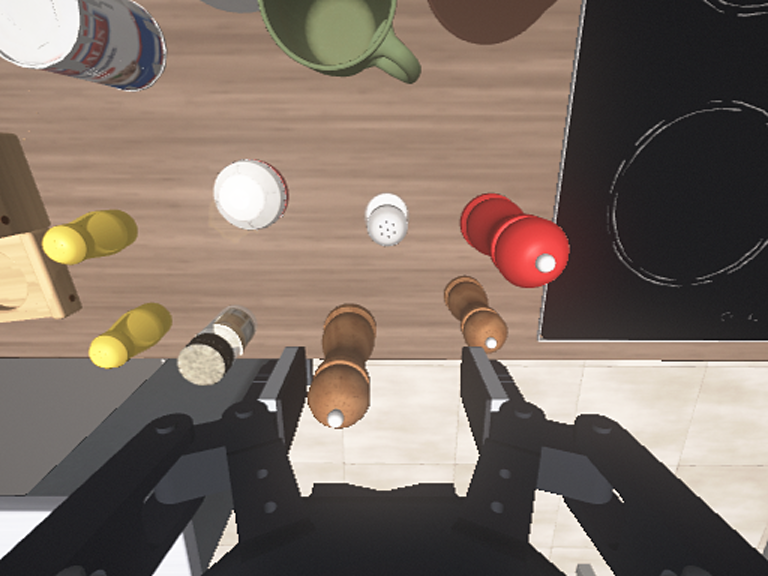

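The wrist view shows the salt at (387,222), ahead of and between the fingers. The red mill is at (535,250), the brown mill at (340,400) and the small one at (485,325), all clear of the path. I'll take the salt's exact centre.

```bash
python3 - <<'E'
from h import *
d=snap('wrist');P=cloud(d)
print('salt',near(P,.55,-.433,zhi=.11));print('round',near(P,.429,-.27,zhi=.12));print('mill',near(P,.425,-.397,zhi=.19))
print(manip.sense()['tcp_pos'])
E
```

```text
salt (np.float64(0.089), array([ 0.5516, -0.4359], dtype=float32), array([ 0.5506, -0.4364], dtype=float32), array([0.033, 0.033], dtype=float32), 558)
round (np.float64(0.097), array([ 0.4311, -0.273 ], dtype=float32), array([ 0.4288, -0.2711], dtype=float32), array([0.043, 0.043], dtype=float32), 841)
mill (np.float64(0.167), array([ 0.4278, -0.3988], dtype=float32), array([ 0.4252, -0.3986], dtype=float32), array([0.032, 0.033], dtype=float32), 524)
[ 0.52995967 -0.43844938  0.2852688 ]
```

Request:
drive_tool(plan=[[0.021,-0.003,0,0,0,0,0.4],[0,0,0.045,0,0,0,0.4],[0,0,0.045,0,0,0,0.4],[0,0,0.045,0,0,0,0.4],[0,0,0.045,0,0,0,0.4],[0,0,0.04,0,0,0,0.4],[0,0,0.023,0,0,0,0.4],[0,0,0,0,0,0,0.4],[0,0,0,0,0,0,0.4]])

```text
t: 2.45
tcp_pos: [0.5515, -0.4364, 0.0432]
tool_rot: [1.0, -0.001, 0.0, 0.001]
force: [0.4, 0.1, 0.2]
finger_gap: 0.699
gripper_force: 0.0
```

Request:
drive_tool(plan=[[0,0,0,0,0,0,-1],[0,0,0,0,0,0,-1],[0,0,0,0,0,0,-1],[0,0,0,0,0,0,-1],[0,0,0,0,0,0,-1]], newtons=40)

```text
t: 2.95
tcp_pos: [0.5527, -0.4371, 0.0456]
tool_rot: [1.0, 0.0, 0.002, 0.002]
force: [-1.0, -0.8, 6.3]
finger_gap: 0.454
gripper_force: 40.3
```

Request:
drive_tool(plan=[[0,0,-0.02,0,0,0,-1],[0,0,-0.04,0,0,0,-1],[0,0,-0.04,0,0,0,-1],[0,0,-0.04,0,0,0,-1],[0,0,0,0,0,0,-1],[0,0,0,0,0,0,-1]])

```text
t: 3.55
tcp_pos: [0.5518, -0.4353, 0.1844]
tool_rot: [1.0, 0.0, 0.001, 0.001]
force: [-0.4, 0.2, -1.2]
finger_gap: 0.455
gripper_force: 40.1
```

Request:
drive_tool(plan=[[-0.006,-0.02,0,0,0,0,-1],[-0.007,-0.042,0,0,0,0,-1],[-0.007,-0.042,0,0,0,0,-1],[-0.007,-0.042,0,0,0,0,-1],[-0.007,-0.042,0,0,0,0,-1],[-0.007,-0.042,0,0,0,0,-1],[-0.007,-0.042,0,0,0,0,-1],[-0.007,-0.042,0,0,0,0,-1],[-0.007,-0.042,0,0,0,0,-1],[-0.007,-0.042,0,0,0,0,-1]])

```text
t: 4.55
tcp_pos: [0.4804, -0.0351, 0.1809]
tool_rot: [1.0, -0.0, -0.002, -0.001]
force: [-0.1, 0.5, -1.2]
finger_gap: 0.452
gripper_force: 40.1
```

Request:
drive_tool(plan=[[-0.007,-0.04,0,0,0,0,-1],[-0.005,-0.04,0,0,0,0,-1],[0,-0.015,0,0,0,0,-1],[0,0,0,0,0,0,-1],[0,0,0,0,0,0,-1]])

```text
t: 5.05
tcp_pos: [0.4695, 0.058, 0.1814]
tool_rot: [1.0, 0.001, -0.001, 0.0]
force: [0.6, -0.4, -0.9]
finger_gap: 0.452
gripper_force: 40.1
```

```bash
python3 - <<'E'
from h import *
s=manip.sense();print(s['tcp_pos'],s['tool_rot'].round(3))
d=snap('wrist');save('w2',d['image'],1.5);P=cloud(d)
print('tall',near(P,.55,.158,zhi=.19),'squat',near(P,.573,-.021,zhi=.15))
w=P.reshape(-1,3);w=w[(w[:,0]>.39)&(w[:,0]<.64)&(w[:,1]>-.12)&(w[:,1]<.24)]
t=w[(w[:,2]>.0625)&(w[:,2]<.072)][:,:2].astype(np.float32);print(len(t),cv2.boxPoints(cv2.minAreaRect(t)).round(3).tolist())
E
```

```text
[0.46953744 0.05804977 0.18139022] [ 1.     0.001 -0.001  0.   ]
tall (np.float64(0.161), array([0.5512, 0.1567], dtype=float32), array([0.55  , 0.1582], dtype=float32), array([0.063, 0.063], dtype=float32), 12088) squat (np.float64(0.135), array([ 0.5736, -0.0188], dtype=float32), array([ 0.5727, -0.0201], dtype=float32), array([0.055, 0.056], dtype=float32), 7730)
1094 [[0.49799999594688416, 0.2150000035762787], [0.5350000262260437, -0.09000000357627869], [0.6259999871253967, -0.07999999821186066], [0.5889999866485596, 0.22599999606609344]]
```

View pics/w2.png

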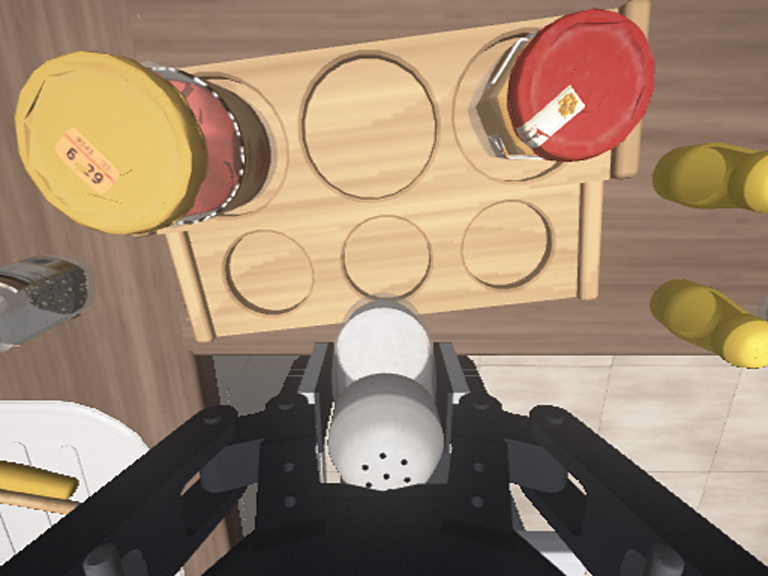

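The wrist view shows the salt upright in the fingers at (385,430), with the empty front-middle well ahead at (387,257). The rack pose agrees with the first measurement, so I'll lower it.

Request:
drive_tool(plan=[[0.003,0,0,0,0,0,-1],[0,0,0.04,0,0,0,-1],[0,0,0.04,0,0,0,-1],[0,0,0.03,0,0,0,-1],[0,0,0.013,0,0,0,-1],[0,0,0,0,0,0,-1],[0,0,0,0,0,0,-1]])

```text
t: 5.8
tcp_pos: [0.474, 0.0571, 0.0593]
tool_rot: [1.0, -0.001, 0.0, 0.0]
force: [0.1, -0.1, -0.3]
finger_gap: 0.453
gripper_force: 40.2
```

Request:
drive_tool(plan=[[0,0,0.002,0,0,0,-1],[0,0,0,0,0,0,-1]])

```text
t: 6.0
tcp_pos: [0.4741, 0.0576, 0.0581]
tool_rot: [1.0, -0.0, 0.001, 0.0]
force: [0.3, 0.6, -1.2]
finger_gap: 0.453
gripper_force: 40.2
```

Request:
drive_tool(plan=[[0,0,0.002,0,0,0,-1],[0,0,0,0,0,0,-1]])

```text
t: 6.2
tcp_pos: [0.4736, 0.0579, 0.0557]
tool_rot: [1.0, 0.0, 0.0, 0.0]
force: [-0.4, -0.5, -1.4]
finger_gap: 0.452
gripper_force: 40.3
```

Request:
drive_tool(plan=[[0,0,0.002,0,0,0,-1],[0,0,0,0,0,0,-1]])

```text
t: 6.4
tcp_pos: [0.4736, 0.0579, 0.0554]
tool_rot: [1.0, 0.0, 0.001, 0.0]
force: [-3.1, -0.2, 19.6]
finger_gap: 0.454
gripper_force: 43.1
```

Request:
drive_tool(plan=[[0,0,-0.002,0,0,0,0.3],[0,0,0,0,0,0,0.3],[0,0,0,0,0,0,0.3],[0,0,-0.03,0,0,0,0.3],[0,0,-0.05,0,0,0,0.3],[0,0,-0.05,0,0,0,0.3],[0,0,-0.05,0,0,0,0.3],[0,0,-0.05,0,0,0,0.3],[-0.02,-0.035,0,0,0,0,0.3],[-0.02,-0.035,0,0,0,0,0.3]])

```text
t: 7.4
tcp_pos: [0.4343, 0.1281, 0.287]
tool_rot: [1.0, -0.001, 0.002, -0.0]
force: [0.5, -0.1, 0.4]
finger_gap: 0.648
gripper_force: 0.0
```

Request:
drive_tool(plan=[[-0.02,-0.04,0,0,0,0,0.3],[-0.02,-0.04,0,0,0,0,0.3],[0,-0.04,0,0,0,0,0.3],[0,-0.04,0,0,0,0,0.3],[0,0,0,0,0,0,0.3],[0,0,0,0,0,0,0.3]])

```text
t: 8.0
tcp_pos: [0.3927, 0.2883, 0.2847]
tool_rot: [1.0, 0.001, -0.001, 0.001]
force: [-1.0, -1.4, 0.2]
finger_gap: 0.648
gripper_force: 0.0
```

```bash
python3 - <<'E'
from h import *
s=manip.sense();print(s['tcp_pos'],s['tool_rot'].round(3),s['q'].round(2))
d=snap('wrist');save('w3',d['image'],1.5);P=cloud(d)
print('sq',near(P,.45,.313,zhi=.14,r=.04),'salt',near(P,.472,.058,zhi=.15,r=.04))
w=P.reshape(-1,3);w=w[(np.hypot(w[:,0]-.45,w[:,1]-.313)<.045)]
for lo,hi in((.01,.03),(.03,.05),(.05,.07),(.07,.085)):
    t=w[(w[:,2]>lo)&(w[:,2]<hi)][:,:2].astype(np.float32);print(len(t), t.min(0) if len(t) else '', t.max(0) if len(t) else '')
E
```

```text
[0.39269405 0.28825017 0.28468678] [ 1.     0.001 -0.001  0.001] [ 0.4   0.29  1.72 -0.    1.13  1.97]
sq (np.float64(0.11), array([0.45  , 0.3142], dtype=float32), array([0.4495, 0.3145], dtype=float32), array([0.044, 0.044], dtype=float32), 1232) salt (np.float64(0.099), array([0.4712, 0.0646], dtype=float32), array([0.4705, 0.0624], dtype=float32), array([0.033, 0.03 ], dtype=float32), 731)
3 [0.46601158 0.29469427] [0.47126845 0.30743393]
7 [0.45370352 0.29180595] [0.47254145 0.31354246]
40 [0.4520806  0.29173192] [0.4736486  0.32725978]
49 [0.426364   0.29167578] [0.47239083 0.32996297]
```

View pics/w3.png

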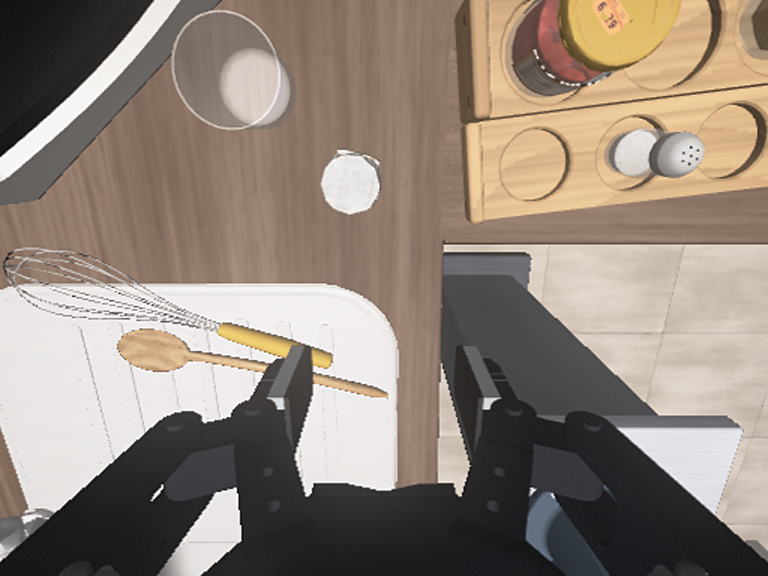

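The jar's cap is at (350,183) and the glass at (230,70), well clear of it. The salt stands in its well at (635,155). For the jar's yaw I need an oblique view of its flat sides.

Request:
drive_tool(plan=[[0,0.04,0.02,0,0,0,0.3],[0,0.04,0.02,0,0,0,0.3],[0,0.03,0.03,0,0,0,0.3],[0,0,0.02,0,0,0,0.3],[0,0,0,0,0,0,0.3],[0,0,0,0,0,0,0.3]])

```text
t: 8.65
tcp_pos: [0.3936, 0.177, 0.1955]
tool_rot: [1.0, -0.001, -0.0, 0.0]
force: [0.4, 0.4, 0.8]
finger_gap: 0.654
gripper_force: 0.0
```

```bash
python3 - <<'E'
from h import *
print(manip.sense()['tcp_pos'])
d=snap('wrist');P=cloud(d);im=d['image']
print('sq',near(P,.45,.314,zhi=.14,r=.04))
m=(np.hypot(P[...,0]-.45,P[...,1]-.314)<.045)&(P[...,2]>.01)&(P[...,2]<.14)
v,u=np.where(m);print(u.min(),u.max(),v.min(),v.max())
b=m&(P[...,2]>.015)&(P[...,2]<.08);t=P[b];print(len(t))
# polar profile of the body points around the cap centre
a=np.degrees(np.arctan2(t[:,1]-.3145,t[:,0]-.4495));r=np.hypot(t[:,1]-.3145,t[:,0]-.4495)
for k in range(-180,180,10):
    q=(a>=k)&(a<k+10)
    if q.sum()>3: print(k+5,q.sum(),np.median(r[q]).round(4),np.percentile(r[q],90).round(4))
y0=max(v.min()-15,0);x0=max(u.min()-15,0);c=im[y0:v.max()+15,x0:u.max()+15];save('w4',c,min(8,800/c.shape[1],600/c.shape[0]))
E
```

```text
[0.39359481 0.17699695 0.19549655]
sq (np.float64(0.11), array([0.4503, 0.3118], dtype=float32), array([0.4494, 0.3143], dtype=float32), array([0.043, 0.045], dtype=float32), 2712)
58 156 100 159
1388
-155 44 0.0257 0.0266
-145 52 0.0251 0.0253
-135 74 0.0242 0.0247
-125 108 0.023 0.0239
-115 98 0.0219 0.0224
-105 98 0.0214 0.0218
-95 97 0.0217 0.0222
-85 104 0.0227 0.0232
-75 121 0.0233 0.0239
-65 129 0.0244 0.0252
-55 123 0.0251 0.0262
-45 83 0.025 0.0257
-35 64 0.0241 0.0246
-25 44 0.0231 0.0233
-15 41 0.0227 0.023
-5 37 0.0231 0.0231
5 26 0.0232 0.0243
15 28 0.0246 0.0256
25 13 0.0258 0.0266
```

View pics/w4.png

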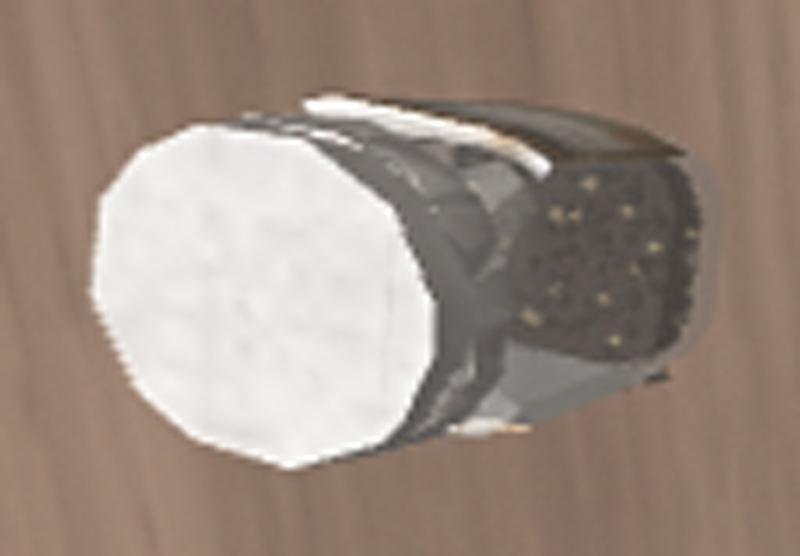

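The crop shows the square body's flat faces, with the side panel and the contents running down to the right of the cap. The depth profile puts the face normals at -104° and -14°. So I turn the tool by 13.5° to close on those faces.

Request:
drive_tool(plan=[[0,0,-0.045,0,0,0,0.4],[0.01,-0.03,0,0,0,0,0.4],[0.016,-0.037,0,0,0,0,0.4],[0.015,-0.035,0,0,0,0,0.4],[0.015,-0.035,0,0,0,0,0.4],[0,0,0,0,0,6.75,0.4],[0,0,0,0,0,6.75,0.4],[0,0,0,0,0,0,0.4],[0,0,0,0,0,0,0.4]])

```text
t: 9.6
tcp_pos: [0.4494, 0.3153, 0.2413]
tool_rot: [0.993, -0.116, 0.001, -0.0]
force: [0.1, -0.2, -0.7]
finger_gap: 0.697
gripper_force: 0.0
```

Request:
drive_tool(plan=[[0,0,0.045,0,0,0,0.4],[0,0,0.03,0,0,0,0.4],[0,0,0,0,0,0,0.4],[0,0,0,0,0,0,0.4]])

```text
t: 10.0
tcp_pos: [0.4497, 0.3149, 0.1658]
tool_rot: [0.993, -0.117, 0.0, -0.0]
force: [0.1, 0.5, -0.5]
finger_gap: 0.701
gripper_force: 0.0
```

Well centred. Down 0.098 m, then grip and lift.

Request:
drive_tool(plan=[[0,0,0.04,0,0,0,0.4],[0,0,0.04,0,0,0,0.4],[0,0,0.018,0,0,0,0.4],[0,0,0,0,0,0,0.4],[0,0,0,0,0,0,-1],[0,0,0,0,0,0,-1],[0,0,0,0,0,0,-1],[0,0,0,0,0,0,-1],[0,0,0,0,0,0,-1]])

```text
t: 10.9
tcp_pos: [0.4507, 0.3155, 0.0692]
tool_rot: [0.993, -0.117, 0.002, -0.001]
force: [-0.0, -0.6, 5.7]
finger_gap: 0.502
gripper_force: 40.9
```

Request:
drive_tool(plan=[[0,0,-0.02,0,0,0,-1],[0,0,-0.04,0,0,0,-1],[0,0,-0.04,0,0,0,-1],[0,0,0,0,0,-6.75,-1],[0,0,0,0,0,-6.75,-1],[0,0,0,0,0,-7,-1],[0,0,0,0,0,0,-1],[0,0,0,0,0,0,-1]])

```text
t: 11.7
tcp_pos: [0.4493, 0.3149, 0.1676]
tool_rot: [0.998, 0.06, 0.0, -0.0]
force: [-0.2, -0.3, -0.4]
finger_gap: 0.501
gripper_force: 40.8
```

Request:
drive_tool(plan=[[-0.002,0.03,0,0,0,0,-1],[-0.002,0.04,0,0,0,0,-1],[-0.002,0.04,0,0,0,0,-1],[-0.002,0.04,0,0,0,0,-1],[-0.001,0.018,0,0,0,0,-1],[0,0,0,0,0,0,-1],[0,0,0,0,0,0,-1]])

```text
t: 12.4
tcp_pos: [0.4611, 0.147, 0.1674]
tool_rot: [0.998, 0.06, 0.0, -0.0]
force: [0.1, -0.6, -0.5]
finger_gap: 0.501
gripper_force: 40.9
```

```bash
python3 - <<'E'
from h import *
s=manip.sense();print(s['tcp_pos'],s['tool_rot'].round(3))
d=snap('wrist');save('w5',d['image'],1.5)
E
```

```text
[0.46106513 0.14696975 0.16738629] [ 0.998  0.06   0.    -0.   ]
```

View pics/w5.png

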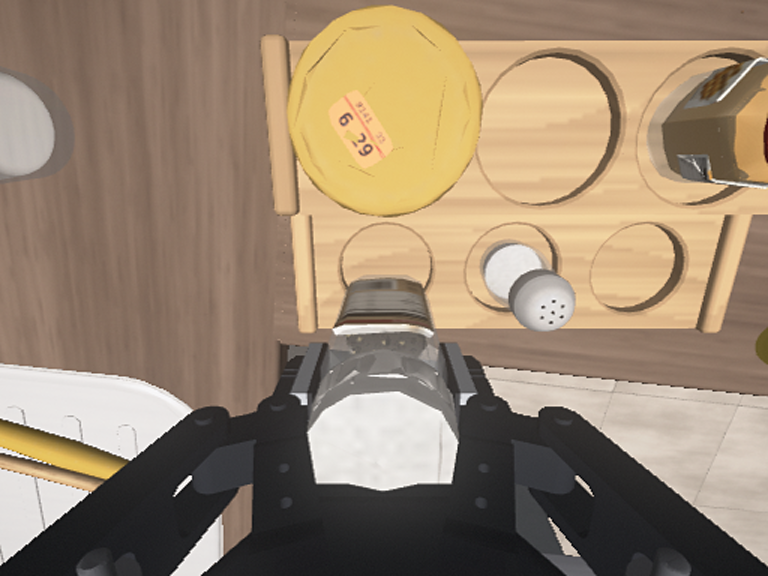

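The square jar hangs upright and square at (385,430), in line with its empty well at (386,263). I'll lower it.

Request:
drive_tool(plan=[[0,0,0.03,0,0,0,-1],[0,0,0.035,0,0,0,-1],[0,0,0.02,0,0,0,-1],[0,0,0,0,0,0,-1],[0,0,0,0,0,0,-1]])

```text
t: 12.95
tcp_pos: [0.4609, 0.148, 0.0823]
tool_rot: [0.998, 0.062, -0.0, -0.0]
force: [-0.5, 0.2, -0.8]
finger_gap: 0.501
gripper_force: 40.8
```

Request:
drive_tool(plan=[[0,0,0.002,0,0,0,-1],[0,0,0,0,0,0,-1]])

```text
t: 13.15
tcp_pos: [0.4616, 0.1475, 0.0812]
tool_rot: [0.998, 0.061, 0.001, -0.0]
force: [0.1, 0.3, -0.8]
finger_gap: 0.502
gripper_force: 40.8
```

Request:
drive_tool(plan=[[0,0,0.002,0,0,0,-1],[0,0,0,0,0,0,-1]])

```text
t: 13.35
tcp_pos: [0.4611, 0.1471, 0.0787]
tool_rot: [0.998, 0.061, 0.0, -0.0]
force: [0.2, -0.2, -0.8]
finger_gap: 0.498
gripper_force: 40.8
```

Request:
drive_tool(plan=[[0,0,0.002,0,0,0,-1],[0,0,0,0,0,0,-1]])

```text
t: 13.55
tcp_pos: [0.4615, 0.147, 0.0781]
tool_rot: [0.998, 0.061, 0.001, -0.0]
force: [-1.6, 0.8, 13.6]
finger_gap: 0.498
gripper_force: 42.2
```

Request:
drive_tool(plan=[[0,0,-0.002,0,0,0,0.3],[0,0,0,0,0,0,0.3],[0,0,0,0,0,0,0.3],[0,0,-0.03,0,0,0,0.3],[0,0,-0.04,0,0,0,0.3],[0,0,-0.045,0,0,0,0.3],[0,0,-0.045,0,0,0,0.3],[0,0,-0.04,0,0,0,0.3],[-0.008,0.03,0,0,0,0,0.4],[-0.008,0.041,0,0,0,0,0.4]])

```text
t: 14.55
tcp_pos: [0.4542, 0.075, 0.2798]
tool_rot: [0.998, 0.063, 0.002, 0.0]
force: [1.4, -0.5, -0.4]
finger_gap: 0.7
gripper_force: 0.0
```

Request:
drive_tool(plan=[[-0.008,0.043,0,0,0,0,0.4],[-0.008,0.043,0,0,0,0,0.4],[-0.008,0.043,0,0,0,0,0.4],[-0.008,0.043,0,0,0,0,0.4],[-0.008,0.043,0,0,0,0,0.4],[-0.009,0.043,0,0,0,0,0.4],[-0.009,0.043,0,0,0,0,0.4],[-0.009,0.039,0,0,0,0,0.4],[0,0,0,0,0,0,0.4],[0,0,0,0,0,0,0.4]])

```text
t: 15.55
tcp_pos: [0.428, -0.2715, 0.2776]
tool_rot: [0.998, 0.06, -0.001, -0.001]
force: [-0.6, 0.6, -0.5]
finger_gap: 0.701
gripper_force: 0.0
```

```bash
python3 - <<'E'
from h import *
s=manip.sense();p=s['tcp_pos'];q=R.from_quat(s['tool_rot']);print(p,s['tool_rot'].round(3))
d=snap('scene');P=cloud(d);print('sq',near(P,.461,.147,r=.04,zhi=.16),'round',near(P,.429,-.271,r=.04,zhi=.13))
d=snap('wrist');P=cloud(d);print('round w',near(P,.429,-.271,r=.04,zhi=.12))
print('to round, tool axes',q.inv().apply(np.array([.4288,-.2711,.06])-p).round(4))
E
```

```text
[ 0.42804913 -0.27147538  0.27758403] [ 0.998  0.06  -0.001 -0.001]
sq (np.float64(0.12), array([0.4546, 0.1406], dtype=float32), array([0.4548, 0.1426], dtype=float32), array([0.045, 0.045], dtype=float32), 88) round (np.float64(0.098), array([ 0.4231, -0.2764], dtype=float32), array([ 0.4246, -0.2749], dtype=float32), array([0.044, 0.044], dtype=float32), 130)
round w (np.float64(0.097), array([ 0.4298, -0.2705], dtype=float32), array([ 0.4286, -0.2705], dtype=float32), array([0.043, 0.043], dtype=float32), 1010)
to round, tool axes [1.000e-03 1.000e-04 2.176e-01]
```

Request:
drive_tool(plan=[[0,0,0.045,0,0,0,0.4],[0,0,0.045,0,0,0,0.4],[0,0,0.045,0,0,0,0.4],[0,0,0.045,0,0,0,0.4],[0,0,0.037,0,0,0,0.4],[0,0,0,0,0,0,0.4],[0,0,0,0,0,0,-1],[0,0,0,0,0,0,-1],[0,0,0,0,0,0,-1],[0,0,0,0,0,0,-1]])

```text
t: 16.65
tcp_pos: [0.4295, -0.2716, 0.0631]
tool_rot: [0.998, 0.061, 0.001, 0.001]
force: [0.2, 0.5, -1.5]
finger_gap: 0.494
gripper_force: 40.5
```

Request:
drive_tool(plan=[[0,0,0,0,0,0,-1],[0,0,-0.02,0,0,0,-1],[0,0,-0.04,0,0,0,-1],[0,0,-0.045,0,0,0,-1],[0,0,-0.035,0,0,0,-1],[0,0,0,0,0,0,-1],[0,0,0,0,0,0,-1]])

```text
t: 17.35
tcp_pos: [0.4286, -0.2711, 0.2022]
tool_rot: [0.998, 0.061, 0.001, 0.001]
force: [-0.6, 0.5, -1.9]
finger_gap: 0.492
gripper_force: 40.9
```

Request:
drive_tool(plan=[[0.01,-0.026,0,0,0,0,-1],[0.015,-0.042,0,0,0,0,-1],[0.015,-0.042,0,0,0,0,-1],[0.015,-0.042,0,0,0,0,-1],[0.015,-0.042,0,0,0,0,-1],[0.0135,-0.037,0,0,0,0,-1],[0,0,0,0,0,0,-1],[0,0,0,0,0,0,-1]])

```text
t: 18.15
tcp_pos: [0.4822, -0.0306, 0.1997]
tool_rot: [0.998, 0.062, -0.002, -0.0]
force: [-1.0, 0.4, -1.0]
finger_gap: 0.486
gripper_force: 41.0
```

```bash
python3 - <<'E'
from h import *
s=manip.sense();p=s['tcp_pos'];q=R.from_quat(s['tool_rot']);print(p,q.inv().apply(np.array([.4833,-.0318,.0725])-p).round(4))
d=snap('wrist');save('w6',d['image'],1.5)
E
```

```text
[ 0.48222946 -0.03055749  0.19974303] [0.0014 0.0015 0.1272]
```

View pics/w6.png

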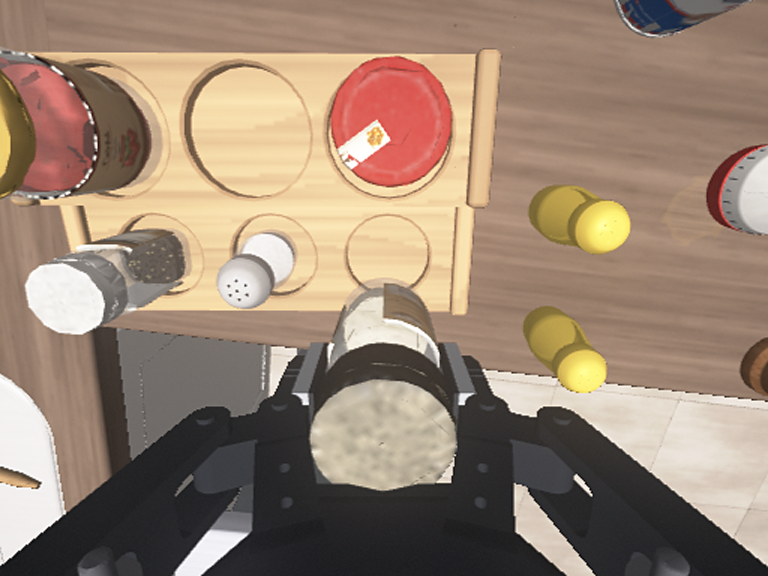

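The square jar and the salt stand in their wells. The round jar hangs upright at (385,430), in line with its well at (388,255). I'll lower it.

Request:
drive_tool(plan=[[0.001,0.001,0.03,0,0,0,-1],[0,0,0.04,0,0,0,-1],[0,0,0.035,0,0,0,-1],[0,0,0.018,0,0,0,-1],[0,0,0,0,0,0,-1],[0,0,0,0,0,0,-1]])

```text
t: 18.8
tcp_pos: [0.4843, -0.0337, 0.078]
tool_rot: [0.998, 0.06, -0.001, -0.0]
force: [0.8, 0.5, -0.1]
finger_gap: 0.49
gripper_force: 41.0
```

Request:
drive_tool(plan=[[0,0,0.002,0,0,0,-1],[0,0,0,0,0,0,-1]])

```text
t: 19.0
tcp_pos: [0.4852, -0.033, 0.0773]
tool_rot: [0.998, 0.061, 0.001, 0.0]
force: [0.3, -0.6, -0.4]
finger_gap: 0.495
gripper_force: 41.0
```

Request:
drive_tool(plan=[[0,0,0.0015,0,0,0,-1],[0,0,0,0,0,0,-1]])

```text
t: 19.2
tcp_pos: [0.4848, -0.0325, 0.0753]
tool_rot: [0.998, 0.061, 0.001, 0.0]
force: [-0.6, 0.1, -0.8]
finger_gap: 0.485
gripper_force: 41.0
```

Request:
drive_tool(plan=[[0,0,0.0015,0,0,0,-1],[0,0,0,0,0,0,-1]])

```text
t: 19.4
tcp_pos: [0.4845, -0.0323, 0.0734]
tool_rot: [0.998, 0.061, 0.0, 0.0]
force: [-1.2, 0.3, -0.7]
finger_gap: 0.493
gripper_force: 41.0
```

Request:
drive_tool(plan=[[0,0,0.0015,0,0,0,-1],[0,0,0,0,0,0,-1]])

```text
t: 19.6
tcp_pos: [0.4846, -0.0324, 0.0722]
tool_rot: [0.998, 0.061, 0.0, 0.0]
force: [0.2, -0.4, 4.3]
finger_gap: 0.493
gripper_force: 41.2
```

Request:
drive_tool(plan=[[0,0,0,0,0,0,0.3],[0,0,0,0,0,0,0.3],[0,0,0,0,0,0,0.3],[0,0,-0.03,0,0,0,0.3],[0,0,-0.045,0,0,0,0.3],[0,0,-0.045,0,0,0,0.3],[0,0,-0.045,0,0,0,0.3],[0,0,-0.045,0,0,0,0.3],[-0.011,0.03,0,0,0,0,0.6],[-0.012,0.041,0,0,0,0,0.6]])

```text
t: 20.6
tcp_pos: [0.4708, -0.1053, 0.2838]
tool_rot: [0.998, 0.063, 0.002, 0.001]
force: [-0.2, -1.1, -0.7]
finger_gap: 0.8
gripper_force: 0.0
```

Request:
drive_tool(plan=[[-0.012,0.041,0,0,0,0,0.6],[-0.012,0.041,0,0,0,0,0.6],[-0.012,0.041,0,0,0,0,0.6],[-0.012,0.041,0,0,0,0,0.6],[-0.012,0.041,0,0,0,0,0.6],[-0.012,0.041,0,0,0,0,0.6],[-0.008,0.039,0,0,0,0,0.6],[0,0,0,0,0,0,0.6],[0,0,0,0,0,0,0.6]])

```text
t: 21.5
tcp_pos: [0.425, -0.3987, 0.281]
tool_rot: [0.998, 0.06, -0.0, -0.001]
force: [0.0, 0.3, -0.3]
finger_gap: 0.798
gripper_force: 0.0
```

```bash
python3 - <<'E'
from h import *
s=manip.sense();p=s['tcp_pos'];q=R.from_quat(s['tool_rot']);print(p,s['tool_rot'].round(3))
d=snap('wrist');P=cloud(d);print('mill w',near(P,.425,-.398,r=.04,zhi=.2),near(P,.425,-.398,r=.04,zhi=.2,band=.03))
print('tool axes',q.inv().apply(np.array([.4255,-.398,.136])-p).round(4))
d=snap('top');P=cloud(d);print('round',near(P,.4833,-.032,r=.035,zhi=.13),'sq',near(P,.4614,.147,r=.035,zhi=.15),'salt',near(P,.472,.0575,r=.035,zhi=.15))
E
```

```text
[ 0.42501689 -0.3986945   0.28104482] [ 0.998  0.06  -0.    -0.001]
mill w (np.float64(0.169), array([ 0.4255, -0.3981], dtype=float32), array([ 0.4252, -0.3987], dtype=float32), array([0.029, 0.028], dtype=float32), 507) (np.float64(0.169), array([ 0.4287, -0.3977], dtype=float32), array([ 0.4246, -0.3983], dtype=float32), array([0.049, 0.049], dtype=float32), 1681)
tool axes [ 0.0006 -0.0004  0.145 ]
round (np.float64(0.111), array([ 0.4844, -0.0314], dtype=float32), array([ 0.4841, -0.0305], dtype=float32), array([0.043, 0.04 ], dtype=float32), 154) sq (np.float64(0.124), array([0.4608, 0.1476], dtype=float32), array([0.4617, 0.1476], dtype=float32), array([0.042, 0.042], dtype=float32), 167) salt (np.float64(0.103), array([0.4716, 0.0587], dtype=float32), array([0.4713, 0.0582], dtype=float32), array([0.028, 0.028], dtype=float32), 73)
```

All three stand in their wells. Now the mill's head.

Request:
drive_tool(plan=[[0,0,0.04,0,0,0,0.6],[0,0,0.04,0,0,0,0.6],[0,0,0.04,0,0,0,0.6],[0,0,0.025,0,0,0,0.6],[0,0,0,0,0,0,0.6],[0,0,0,0,0,0,-1],[0,0,0,0,0,0,-1],[0,0,0,0,0,0,-1],[0,0,0,0,0,0,-1],[0,0,0,0,0,0,-1]], newtons=50)

```text
t: 22.6
tcp_pos: [0.4265, -0.3993, 0.1386]
tool_rot: [0.998, 0.061, 0.001, 0.002]
force: [-0.1, 0.0, 6.7]
finger_gap: 0.535
gripper_force: 51.8
```

Request:
drive_tool(plan=[[0,0,-0.015,0,0,0,-1],[0,0,-0.03,0,0,0,-1],[0,0,-0.04,0,0,0,-1],[0,0,-0.04,0,0,0,-1],[0,0,-0.035,0,0,0,-1],[0,0,0,0,0,0,-1],[0,0,0,0,0,0,-1]])

```text
t: 23.3
tcp_pos: [0.4254, -0.398, 0.2971]
tool_rot: [0.998, 0.061, 0.0, 0.0]
force: [-0.2, 0.0, -3.0]
finger_gap: 0.537
gripper_force: 52.0
```

```bash
python3 - <<'E'
from h import *
s=manip.sense();print(s['tcp_pos'],s['tool_rot'].round(3))
d=snap('scene');save('s2',d['image'],1.5)
E
```

```text
[ 0.42536922 -0.39801901  0.29713476] [0.998 0.061 0.    0.   ]
```

View pics/s2.png

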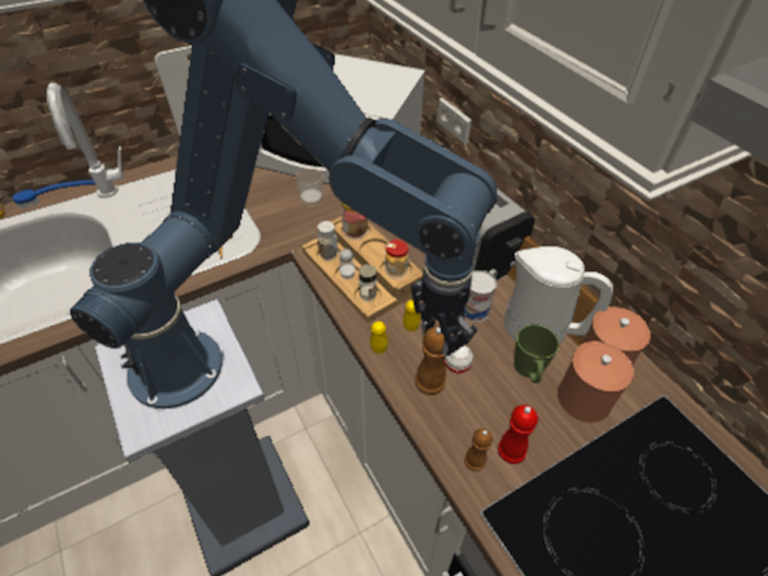

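The mill is held upright and lifted. The look-alikes, glass and timer are undisturbed. Next I carry it over its well.

Request:
drive_tool(plan=[[0.005,-0.014,-0.015,0,0,0,-1],[0.013,-0.03,0,0,0,0,-1],[0.016,-0.038,0,0,0,0,-1],[0.016,-0.038,0,0,0,0,-1],[0.016,-0.038,0,0,0,0,-1],[0.016,-0.038,0,0,0,0,-1],[0.016,-0.038,0,0,0,0,-1],[0.016,-0.038,0,0,0,0,-1],[0.016,-0.038,0,0,0,0,-1],[0.016,-0.038,0,0,0,0,-1]])

```text
t: 24.35
tcp_pos: [0.5272, -0.0323, 0.3112]
tool_rot: [0.998, 0.061, -0.001, -0.001]
force: [1.4, 0.3, -2.3]
finger_gap: 0.537
gripper_force: 52.0
```

Request:
drive_tool(plan=[[0.016,-0.035,0,0,0,0,-1],[0.016,-0.035,0,0,0,0,-1],[0.0145,-0.028,0,0,0,0,-1],[0,0,0,0,0,0,-1],[0,0,0,0,0,0,-1],[0,0,0,0,0,0,-1]])

```text
t: 24.95
tcp_pos: [0.5614, 0.0676, 0.3113]
tool_rot: [0.998, 0.061, -0.001, 0.0]
force: [-0.2, 0.3, -1.9]
finger_gap: 0.539
gripper_force: 52.1
```

```bash
python3 - <<'E'
from h import *
s=manip.sense();p=s['tcp_pos'];q=R.from_quat(s['tool_rot']);print(p,s['q'].round(2),q.inv().apply(np.array([.5617,.0685,.187])-p).round(4))
d=snap('wrist');save('w7',d['image'],1.5);d=snap('scene');save('s3',d['image'][80:240,180:340],3.7)
E
```

```text
[0.5614098  0.06755878 0.31125699] [-0.08  0.38  1.5  -0.    1.27  1.37] [ 0.0007 -0.0009  0.1243]
```

View pics/w7.png

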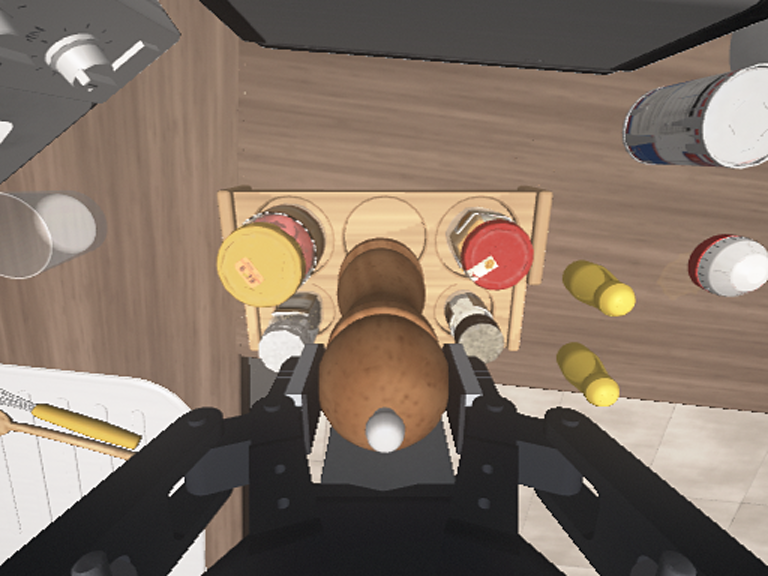

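View pics/s3.png

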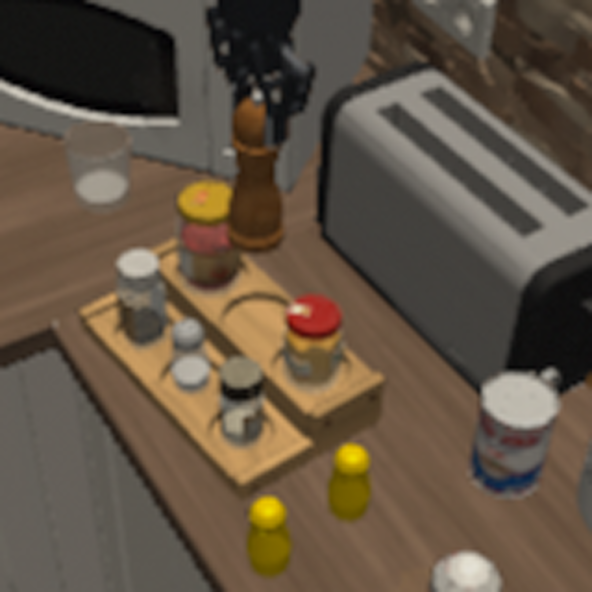

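The mill hangs upright over the middle back well, seen at (385,230), and is centred between the two big jars. I'll lower it gently.

Request:
drive_tool(plan=[[0.001,-0.001,0.02,0,0,0,-1],[0,0,0.03,0,0,0,-1],[0,0,0.03,0,0,0,-1],[0,0,0.025,0,0,0,-1],[0,0,0.014,0,0,0,-1],[0,0,0,0,0,0,-1],[0,0,0,0,0,0,-1]])

```text
t: 25.75
tcp_pos: [0.5635, 0.0682, 0.1931]
tool_rot: [0.998, 0.06, 0.0, 0.0]
force: [-0.1, -0.3, -1.3]
finger_gap: 0.54
gripper_force: 52.2
```

Request:
drive_tool(plan=[[0,0,0.002,0,0,0,-1],[0,0,0,0,0,0,-1]])

```text
t: 25.95
tcp_pos: [0.5638, 0.0687, 0.1918]
tool_rot: [0.998, 0.061, 0.001, 0.0]
force: [-0.1, -0.1, -2.1]
finger_gap: 0.536
gripper_force: 52.2
```

Request:
drive_tool(plan=[[0,0,0.0015,0,0,0,-1],[0,0,0,0,0,0,-1]])

```text
t: 26.15
tcp_pos: [0.5633, 0.0689, 0.1897]
tool_rot: [0.998, 0.061, 0.0, 0.0]
force: [-0.4, 0.4, -1.8]
finger_gap: 0.535
gripper_force: 52.2
```

Request:
drive_tool(plan=[[0,0,0.0015,0,0,0,-1],[0,0,0,0,0,0,-1]])

```text
t: 26.35
tcp_pos: [0.5631, 0.069, 0.1877]
tool_rot: [0.998, 0.061, -0.0, -0.0]
force: [0.1, 0.2, -1.5]
finger_gap: 0.538
gripper_force: 52.2
```

Request:
drive_tool(plan=[[0,0,0.0015,0,0,0,-1],[0,0,0,0,0,0,-1]])

```text
t: 26.55
tcp_pos: [0.5637, 0.0689, 0.1867]
tool_rot: [0.998, 0.061, 0.001, 0.0]
force: [0.3, 0.3, 0.1]
finger_gap: 0.536
gripper_force: 52.3
```

Request:
drive_tool(plan=[[0,0,0.001,0,0,0,-1],[0,0,0,0,0,0,-1]])

```text
t: 26.75
tcp_pos: [0.5642, 0.0689, 0.1866]
tool_rot: [0.998, 0.061, 0.001, 0.0]
force: [-0.8, -0.6, 5.6]
finger_gap: 0.533
gripper_force: 52.6
```

Request:
drive_tool(plan=[[0,0,0,0,0,0,0.5],[0,0,0,0,0,0,0.5],[0,0,0,0,0,0,0.5],[0,0,0,0,0,0,0.5],[0,0,-0.02,0,0,0,0.5],[0,0,-0.04,0,0,0,0.5],[0,0,-0.04,0,0,0,0.5],[-0.04,0,0,0,0,0,0.5],[-0.04,0,0,0,0,0,0.5],[-0.04,0,0,0,0,0,0.5]])

```text
t: 27.75
tcp_pos: [0.4428, 0.0542, 0.2854]
tool_rot: [0.998, 0.061, 0.0, 0.0]
force: [-0.3, 0.1, -0.7]
finger_gap: 0.755
gripper_force: 0.0
```

Request:
drive_tool(plan=[[-0.02,0.03,0,0,0,0,0.5],[0,0.045,0,0,0,0,0.5],[0,0.045,0,0,0,0,0.5],[0,0.045,0,0,0,0,0.5],[0,0,0,0,0,0,0.5],[0,0,0,0,0,0,0.5]])

```text
t: 28.35
tcp_pos: [0.4441, -0.1127, 0.285]
tool_rot: [0.998, 0.06, -0.0, -0.0]
force: [0.1, -0.3, -1.0]
finger_gap: 0.751
gripper_force: 0.0
```

```bash
python3 - <<'E'
from h import *
d=snap('top');P=cloud(d);save('f',d['image'][130:260,100:360],3)
c,s=np.cos(np.radians(7)),np.sin(np.radians(7))
for n,(x,y) in dict(mill=(.5617,.0685),salt=(.4723,.0575),square=(.4614,.1468),round=(.4833,-.0318),tall=(.5507,.1578),squat=(.5727,-.0208),glass=(.531,.409),timer=(.57,-.306)).items():
    print(n,(x,y),near(P,x,y,r=.04,zhi=.25))
s=manip.sense();print(s['t'],s['tcp_pos'])
E
```

```text
mill (0.5617, 0.0685) (np.float64(0.211), array([0.5611, 0.0687], dtype=float32), array([0.5615, 0.0691], dtype=float32), array([0.038, 0.037], dtype=float32), 143)
salt (0.4723, 0.0575) (np.float64(0.1), array([0.4714, 0.0587], dtype=float32), array([0.4703, 0.0597], dtype=float32), array([0.031, 0.031], dtype=float32), 85)
square (0.4614, 0.1468) (np.float64(0.124), array([0.461 , 0.1476], dtype=float32), array([0.4602, 0.1472], dtype=float32), array([0.04 , 0.042], dtype=float32), 163)
round (0.4833, -0.0318) (np.float64(0.11), array([ 0.4932, -0.0175], dtype=float32), array([ 0.4931, -0.0184], dtype=float32), array([0.024, 0.015], dtype=float32), 23)
tall (0.5507, 0.1578) (np.float64(0.165), array([0.5496, 0.1582], dtype=float32), array([0.5493, 0.1585], dtype=float32), array([0.06 , 0.063], dtype=float32), 358)
squat (0.5727, -0.0208) (np.float64(0.14), array([ 0.5735, -0.0209], dtype=float32), array([ 0.5739, -0.0208], dtype=float32), array([0.055, 0.054], dtype=float32), 263)
glass (0.531, 0.409) (np.float64(0.089), array([0.5394, 0.4281], dtype=float32), array([0.5299, 0.4139], dtype=float32), array([0.076, 0.061], dtype=float32), 59)
timer (0.57, -0.306) (np.float64(0.058), array([ 0.5695, -0.3051], dtype=float32), array([ 0.572 , -0.3062], dtype=float32), array([0.046, 0.048], dtype=float32), 156)
28.4 [ 0.44379479 -0.11152092  0.28497417]
```

View pics/f.png

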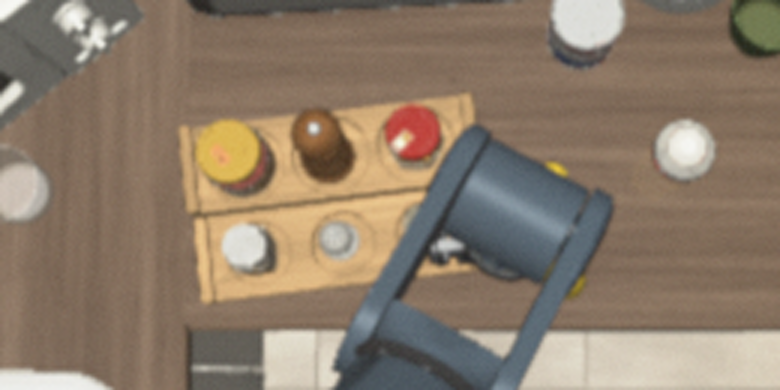

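The final view shows the mill upright between the big jars, with the salt and the square jar in their wells. The round jar is hidden under the arm here, but I measured it in its well before the mill move. Handing in.

```bash
python3 -c "
from station import manip
print(manip.sign_off())"
```

```text
the job is handed in; nothing more can be done
None
```

I put all four seasonings upright in their wells, and the big jars, glass and timer stayed where they were. I handed the job in at about 28 s; no verdict came back. The arm hid most of the round jar in the last picture, but I had measured it in its well just before moving the mill.

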